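# Refit the snap ring of the drawing machine

## Task

The turntable of the drawing machine needs its snap ring back: first press the pen-lift lever on the pen head fully down so that the pen is up off the turntable. Then lift the spreading pliers, which already carry the ring, out of their rack by the two handles, squeeze them fully so that the ring is spread before it comes to the axle, and slide it down over the upright axle stub, without forcing it, until it is level with the groove. Finish while still holding it there: pliers upright, ring spread around the axle at groove height and resting on nothing; leave the paint bowl, paint bottle and brush where they are.

Things in the scene. Friction and masses are not known exactly. Their poses are not given: they have to be found in the camera images.
- pen_lever (a joint): Pen-lift lever: a rocker on the machine's pen head, pivot 85 mm above the table. 0 = paddle up, pen down on the turntable; grows as the paddle is pressed down, which lifts the pen; 0.45 rad = fully down (stop). It stays where it is left; 1 to 3 N on the paddle moves it.
- lever_paddle (a point): Top centre of the lever's square black paddle (26 x 26 x 6 mm) at the outer end of the rocker, 75 mm from its pivot; about 106 mm above the table when up, 73 mm when fully down; moves with the lever. Its x axis is along the pivot; its y axis points along the rocker to the pivot and pen. Two aluminium fork cheeks at the pivot reach 96 mm above the table.
- machine: The fixed drawing machine: plywood base 170 x 250 mm, grey turntable 150 mm across (top 34 mm above the table), hub 40 mm across (top 46 mm), steel axle stub in its middle. Origin on the table under the axle, z up. The pen head stands on its -y side: pen 65 mm, pivot 125 mm and lever paddle 200 mm from the axle's axis.
- axle_groove (a point): Centre of the ring groove on the axis of the upright axle stub, 60 mm above the table. Axle 27 mm in diameter; groove 5 mm high and 21 mm across, from 57.5 to 62.5 mm above the table.
- axle_top (a point): Centre of the top face of the axle stub, 77 mm above the table; the last 6 mm are tapered to 18 mm across.
- pliers: Spreading pliers, 0.24 kg or so, 155 mm tall, standing handles up, jaws down in a wooden rack. Origin: middle of an 84 mm long, 10 mm high steel cross bar along y at the jaws' pivots; its ends lie in 7 mm deep notches of the rack (top 94 mm above the table): lift straight up. z points up to the handles, x to the back of the ring.
- pliers_grip (a point): Centre between the two black rubber handles, half-way up them, 55 mm above the cross bar: the place to grip. Handles are flat plates, each 20 mm wide (x), 6 mm thick (y), 50 mm tall, facing each other along y; outer faces about 48 mm apart relaxed (leaning 0.15 rad outwards at the top), 32 mm apart and parallel when fully squeezed.
- ring_center (a point): Centre of the opening of the spread snap ring, mid-thickness, fixed to the pliers: 4.5 mm along x from pliers_grip and 130 mm below it; 17 mm above the table in the rack. Steel C, 4 mm thick, band 5 mm wide, lying level; its lugs sit on the pins at the jaws' tips and stay there. Opening 25 mm across relaxed (will not pass the 27 mm axle), about 33.5 mm when fully spread.
- jaw_a (a joint): Angle of the pliers' jaws (both move alike): 0 = relaxed, 0.15 rad = fully squeezed, ring fully spread (stop). Squeezing the handles together swings the jaws apart against a spring, about 9 N on each handle at the stop; they close again when let go.
- bowl_mid (a point): Middle of a white ceramic paint bowl, 100 mm across, 50 mm high: a bystander, leave it.
- bottle_mid (a point): Middle of a blue plastic paint bottle, 56 mm across, 140 mm high, standing: a bystander, leave it.
- paint_brush: Paint brush 200 mm long lying on the table, handle towards its -x: a bystander, leave it.
Things that resemble listed ones, but are neither listed nor needed, are in the scene too. What is shaped like the pliers but orange is not meant.

How it is judged:
By the outcome, as a careful person would: the job done as asked, in the order asked, and still so for the second after the job is handed in, while the arm keeps its last pose, push and grip.
It also fails if it takes over 64 s, if anything falls off the work surface, if the arm or the gripper's body presses on something with over 40 N, if the wrist force passes 120 N, or if a joint passes its speed limit or range.

## Robot

A 6-joint arm with a two-finger parallel gripper is mounted at the origin on the work surface. World frame = base frame: x ahead of the robot, y to its left, z up, the work surface at z = 0. Lengths are in m, angles in rad, forces in N, time in s.
With the tool pointing down it reaches from about 0.4 to 0.925 m from the base axis. Payload 3.4 kg.
Tool frame: the origin (TCP) lies at the very end of the fingers, on their centre line; the grasp point (between the pads) lies 19 mm behind it (arm.grasp_offset is the distance from the TCP to the grasp point, in m); z points along the fingers, y is the line along which they close (so a half turn about z gives the same grasp; the last joint's range is limited). The gripper opens to 85 mm and grips with 20 to 120 N. Pads are 22 mm wide; open, the fingers measure 114 mm over their backs; the gripper's body (76 mm by 85 mm) begins 54 mm behind the grasp point. The pads swing forward as they close: fully open they stand 13 mm farther back than shut.
Start: joints at [-1.306, 0.307, 1.506, -0, 1.328, -0.073], TCP at [0.191, -0.543, 0.231] pointing down, gripper open.
Joint ranges: [-3.12, 3.12], [-1.05, 2.28], [0.14, 2.33], [-1.42, 4.57], [0.1, 2.73], [-2.68, 2.68]. Speed limits (rad/s): [2.57, 2.57, 3.14, 3.14, 3.14, 3.14].

## Interface

Orientations are given as a unit quaternion [w, x, y, z].
In Python, from station import sensors, optics, finish_job, arm gives the robot as it stands.
- The arm moves only by the tool move_arm, never from a script. Its argument "steps" is one flat list of numbers, 6 for each row, row after row: the shift along the world's x, y, z in mm, then the turn, a rotation vector about the world's x, y, z in degrees. A call has 1 to 10 rows; each row shifts and turns the commanded pose from where the row before left it; what a row does not reach is not made up. A row lasts 1/10 s, in which the tool goes at most 50 mm and 8.59 degrees, less where a joint would pass 70% of its speed; a pose out of reach is approached as far as the arm can. A call with a gripper value outside its range is refused whole. "claw" is the opening, from 0 (shut) to 1 (fully open), set as the call begins (left out, the last holds). The fingers move at their own pace and stop on an object; "newtons" is the grip in N (left out, the last holds). Time passes only in rows, so rows that do not move let the fingers close. It gives the time, the measured TCP pose, the force, the opening and the grip force at its end, in the units of the state.
- sensors.sense(): the state, without advancing time (a new reading comes with each control period).
- optics.get_image(name): name is "scene" or "side" or "wrist"; returns a dict with "image" (480x640x3 uint8, red, green, blue), "vfov" (degrees; the focal length in pixels is half the picture's height over the tangent of half this angle, whatever the lens; pixels are square), "cx", "cy" (the principal point, pixels), "rvec" (rotation vector, rad) and "tvec" (3), from world to camera coordinates, as OpenCV has them. Camera axes: x right, y down, z forward; pixel columns grow to the right and rows downward; lengths in m; the calibration is good to about 2 mm. A picture is of the moment at which its call begins. There is no depth.
- finish_job(): hands the job in; it is judged then, once.
The state is a dict: "time": time; "joints": joint angles; "joint_vel": joint speeds; "effort": joint torques, N m; "eef_pos": TCP position; "orientation": TCP orientation; "force": force on the tool from outside, world axes, zero at the start; "ft_torque": the same for the moment, N m; "width": finger opening in m; "grip_force": force on a finger pad.
Only numpy, scipy, OpenCV 4.12 (cv2) and the standard library are available. Lean on these libraries where they do the work, as an engineer would, in place of code of your own. Each camera call takes 0.05 s, during which the arm holds its last target. There are 200 camera calls.

## Working session

There is one attempt and no reset: what is moved stays moved. The work goes in short steps, Python scripts to look and compute and a tool call to move; the robot and the scene stay as the last step left them, time stands still between calls to the robot, and variables do not carry over. Pictures are saved under pics/ and viewed, at most 10 in all, crops included, and the job is handed in when it is done.

Besides the shell and the picture viewer there is one more tool, called after "Emit:" as name(argument=value, ...) on one line, values as JSON. move_arm: Moves the arm, as the interface text tells. Its arguments: {"type":"object","properties":{"steps":{"type":"array"},"claw":{"type":"number"},"newtons":{"type":"number"}},"required":["steps"]}

```bash
mkdir -p pics
cat > h.py <<'E'
import numpy as np,cv2
from station import sensors,optics,finish_job,arm
def cap(n,f=None):
    d=optics.get_image(n)
    if f: cv2.imwrite('pics/'+f,d['image'][:,:,::-1])
    d['f']=240/np.tan(np.radians(d['vfov']/2));d['R']=cv2.Rodrigues(np.array(d['rvec'],float))[0];d['t']=np.array(d['tvec'],float).ravel()
    return d
def ray(d,u,v):
    r=d['R'].T@np.array([(u-d['cx'])/d['f'],(v-d['cy'])/d['f'],1.]);return -d['R'].T@d['t'],r/np.linalg.norm(r)
def onz(d,u,v,z):
    o,r=ray(d,u,v);return o+r*(z-o[2])/r[2]
def proj(d,p):
    c=d['R']@np.array(p,float)+d['t'];return np.array([d['cx']+d['f']*c[0]/c[2],d['cy']+d['f']*c[1]/c[2]])
def tri(*a):
    A=np.zeros((3,3));b=np.zeros(3)
    for d,u,v in a:
        o,r=ray(d,u,v);P=np.eye(3)-np.outer(r,r);A+=P;b+=P@o
    x=np.linalg.solve(A,b);return x,[np.linalg.norm((np.eye(3)-np.outer(ray(d,u,v)[1],ray(d,u,v)[1]))@(x-ray(d,u,v)[0])) for d,u,v in a]
E
python3 - <<'E'
from h import *
for n in('scene','side'):
    d=cap(n,n+'0.png');print(n,d['f'],d['cx'],d['cy'],ray(d,320,240))
print(sensors.sense(), arm.grasp_offset)
E
```

```text
scene 568.0286027322717 321.6429473577657 244.9800974024045 (array([1.2520244 , 0.71955317, 0.81060934]), array([-0.5655924 , -0.60423559, -0.5612527 ]))
side 616.3649255491977 331.2382336892014 232.5008739781032 (array([0.34373811, 0.8810621 , 0.66805869]), array([ 0.2057312 , -0.82558928, -0.52543031]))
{'time': 0.1, 'joints': array([-1.30651950e+00,  3.07518861e-01,  1.50752305e+00,  3.49264580e-07,
        1.32839100e+00, -7.34674885e-02]), 'joint_vel': array([ 5.93084601e-04, -3.77443198e-04, -3.99764329e-03, -1.79397798e-03,
        6.71397078e-06, -7.86645404e-04]), 'effort': array([ 1.80337312e-03, -4.58527100e+01, -2.52607673e+01, -1.72176061e-05,
        5.67280527e-03,  1.52287271e-06]), 'eef_pos': array([ 0.19036654, -0.5419261 ,  0.23046874]), 'orientation': array([-9.15960354e-04,  9.85774541e-01,  1.68070543e-01, -8.74827323e-05]), 'force': array([-0.01530496,  0.43117814, -0.32233359]), 'ft_torque': array([ 0.01503054, -0.03346614, -0.00634727]), 'grip_force': 0.0, 'width': 0.08533187224152765} 0.0187
```

View pics/scene0.png

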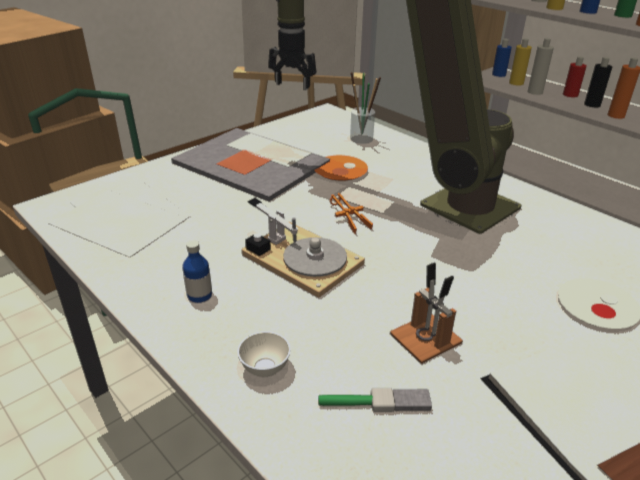

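View pics/side0.png

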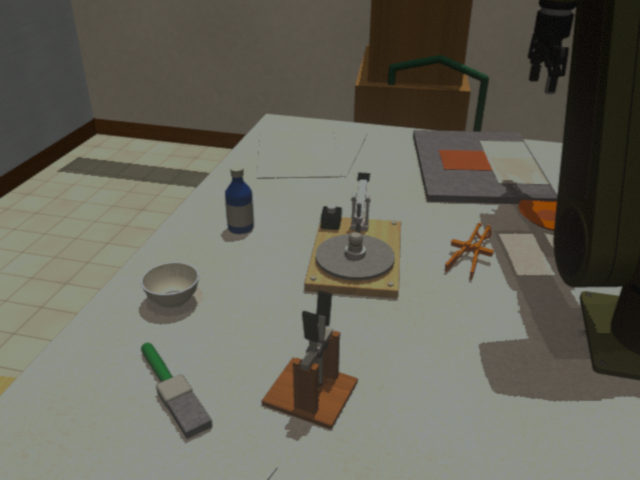

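The black-handled pliers in the rack (scene ~(435,300), side ~(318,340)) fit the description. The orange pliers lying at scene (350,212), side (470,247) are the decoy. The lever paddle is the dark square at the rocker's end (scene (254,202), side (363,177)); the black block at scene (257,243) is not on the rocker. I'll confirm with an enlarged crop.

Run:
```python
import cv2,numpy as np
a=cv2.imread('pics/scene0.png');b=cv2.imread('pics/side0.png')
def c(i,x,y,w=133,h=100): return cv2.resize(i[y:y+h,x:x+w],(400,300),interpolation=cv2.INTER_CUBIC)
m=np.vstack([np.hstack([c(a,238,190),c(a,370,258)]),np.hstack([c(b,300,165),c(b,250,285,)])])
cv2.imwrite('pics/m1.png',m)
```

```text
(no output)
```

View pics/m1.png

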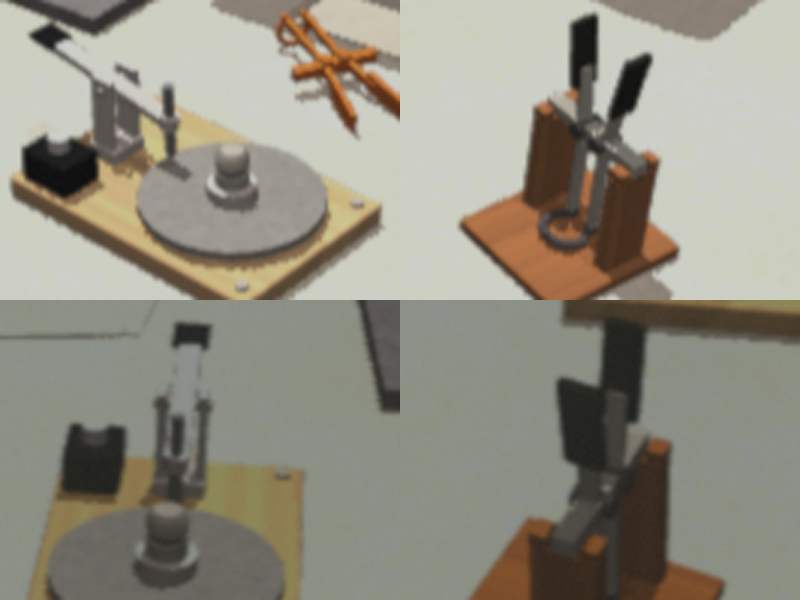

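The crop confirms it: black-handled pliers with the ring in the wooden rack, paddle at the end of the rocker at scene (254.6,202.6) / side (363.8,177), and axle top at scene (315,239) / side (355.5,234).

Run:
```python
from h import *
a=cap('scene');b=cap('side');np.set_printoptions(precision=4,suppress=True)
for n,p,q in [('paddle',(254.6,202.6),(363.8,177)),('axtop',(315.1,238.9),(355.5,234)),
 ('H1',(431.2,274),(324.5,309)),('H2',(446.8,286.6),(310.8,326.2)),('H1x',(431.2,274),(310.8,326.2)),('H2x',(446.8,286.6),(324.5,309)),
 ('b1',(420.5,291.2),(329.8,329.9)),('b2',(449.8,312.9),(305.9,363.1)),('b1x',(420.5,291.2),(305.9,363.1)),('b2x',(449.8,312.9),(329.8,329.9))]:
    print(n,*tri((a,*p),(b,*q)))
```

```text
paddle [ 0.5396 -0.281   0.097 ] [np.float64(0.002347180213595789), np.float64(0.0023471802135958354)]
axtop [ 0.5166 -0.083   0.0768] [np.float64(0.0011976549076022816), np.float64(0.0011976549076022167)]
H1 [0.4989 0.2305 0.144 ] [np.float64(0.00012014121041142563), np.float64(0.00012014121041137178)]
H2 [0.5075 0.2734 0.1449] [np.float64(0.0014873266192584303), np.float64(0.0014873266192585236)]
H1x [0.5092 0.2448 0.1404] [np.float64(0.01407805717962674), np.float64(0.014078057179626709)]
H2x [0.498  0.261  0.1497] [np.float64(0.015387600796716512), np.float64(0.015387600796716317)]
b1 [0.4963 0.2094 0.0888] [np.float64(0.0015945859187208795), np.float64(0.0015945859187209074)]
b2 [0.5102 0.2907 0.0938] [np.float64(0.002555124336595715), np.float64(0.0025551243365956305)]
b1x [0.5141 0.2377 0.082 ] [np.float64(0.02625914067347294), np.float64(0.026259140673473014)]
b2x [0.4951 0.269  0.1053] [np.float64(0.02919436164973808), np.float64(0.029194361649738074)]
```

Run:
```python
from h import *
a=cap('scene');b=cap('side');np.set_printoptions(precision=4,suppress=True)
print('paddle',onz(a,254.6,202.6,.106),onz(b,363.8,177,.106))
print('ax',onz(a,315.1,238.9,.077),onz(b,355.5,234,.077))
print('ring',onz(a,424.9,333.1,.017))
```

```text
paddle [ 0.5511 -0.2645  0.106 ] [ 0.5367 -0.2678  0.106 ]
ax [ 0.5181 -0.0811  0.077 ] [ 0.5166 -0.0849  0.077 ]
ring [0.5207 0.2513 0.017 ]
```

Emit:
move_arm(steps=[35, 26, 0, 0, 0, 0, 35, 26, 0, 0, 0, 0, 35, 26, 0, 0, 0, 0, 35, 26, 0, 0, 0, 0, 35, 26, 0, 0, 0, 0, 35, 26, 0, 0, 0, 0, 35, 26, 0, 0, 0, 0, 35, 26, 0, 0, 0, 0, 35, 26, 0, 0, 0, 0, 35, 26, 0, 0, 0, 0], claw=0)

```text
time: 1.3
eef_pos: [0.5418, -0.2812, 0.2313]
orientation: [0.0, 0.986, 0.168, -0.0]
force: [0.2, -0.3, 0.7]
width: 0.0002
grip_force: 0.0
```

Run:
```python
from h import *
w=cap('wrist','w1.png');np.set_printoptions(precision=4,suppress=True)
print(w['f'],w['cx'],w['cy'],ray(w,320,240))
for p in [(.5396,-.281,.106),(.517,-.083,.077),(.5418,-.2812,.2313)]: print(proj(w,p))
```

```text
373.38684912356257 316.37676381782705 241.6207134691374 (array([ 0.6136, -0.2564,  0.3728]), array([-0.2794, -0.1075, -0.9542]))
[314.9892 232.7263]
[ 66.7742 168.2454]
[315.9307 311.3229]
```

View pics/w1.png

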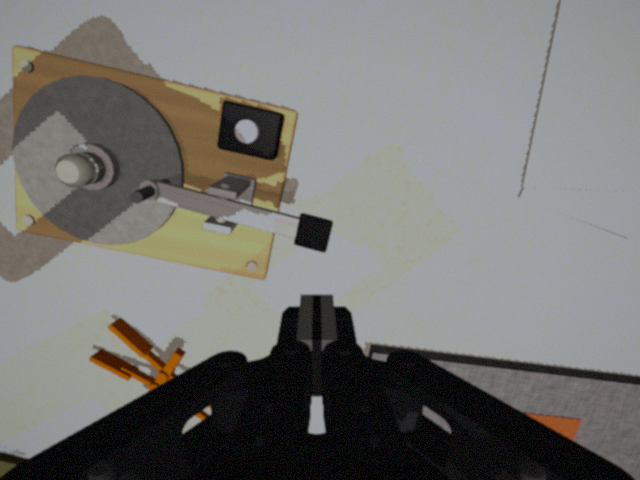

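The paddle is at (314,232), where the estimate projects to (315,233), and the axle top is at (72,170). Paddle position is good, so I descend.

Emit:
move_arm(steps=[-1, 0, -30, 0, 0, 0, -1, 0, -30, 0, 0, 0, 0, 0, -30, 0, 0, 0, 0, 0, -20, 0, 0, 0, 0, 0, -10, 0, 0, 0, 0, 0, -8, 0, 0, 0, 0, 0, -8, 0, 0, 0, 0, 0, -8, 0, 0, 0, 0, 0, -8, 0, 0, 0, 0, 0, 0, 0, 0, 0])

```text
time: 2.35
eef_pos: [0.5385, -0.2824, 0.0787]
orientation: [-0.0, 0.986, 0.168, -0.0]
force: [-0.5, -0.4, -0.1]
width: -0.0001
grip_force: 0.0
```

Emit:
move_arm(steps=[0, 0, -3, 0, 0, 0, 0, 0, -2, 0, 0, 0, 0, 0, -1, 0, 0, 0, 0, 0, 0, 0, 0, 0])

```text
time: 2.75
eef_pos: [0.5387, -0.2822, 0.0737]
orientation: [-0.0, 0.986, 0.168, 0.0]
force: [0.1, 1.6, 3.4]
width: 0.0003
grip_force: 1.4
```

Emit:
move_arm(steps=[0, 0, -1, 0, 0, 0, 0, 0, -1, 0, 0, 0, 0, 0, -1, 0, 0, 0, 0, 0, 0, 0, 0, 0])

```text
time: 3.15
eef_pos: [0.5388, -0.2822, 0.073]
orientation: [0.0, 0.986, 0.168, 0.001]
force: [-4.0, 4.0, 17.6]
width: 0.0002
grip_force: 8.1
```

Emit:
move_arm(steps=[0, 0, 40, 0, 0, 0, 0, 0, 40, 0, 0, 0, 0, 0, 40, 0, 0, 0, 0, 0, 40, 0, 0, 0, -3, 30, 25, 0, 0, 0, -3, 38, 0, 0, 0, -5, -3, 38, 0, 0, 0, -5, -3, 38, 0, 0, 0, -5, -3, 38, 0, 0, 0, -5, -3, 38, 0, 0, 0, -5])

```text
time: 4.15
eef_pos: [0.5202, -0.0612, 0.2552]
orientation: [0.0, 0.999, -0.051, 0.0]
force: [0.9, 0.1, 0.8]
width: 0.0002
grip_force: 0.0
```

Emit:
move_arm(steps=[-3, 45, 0, 0, 0, -4, -3, 45, 0, 0, 0, 0, -3, 45, 0, 0, 0, 0, -3, 45, 0, 0, 0, 0, -3, 45, 0, 0, 0, 0, -3, 45, 0, 0, 0, 0, 0, 40, 0, 0, 0, 0, 0, 0, 0, 0, 0, 0], claw=1)

```text
time: 4.95
eef_pos: [0.5024, 0.2523, 0.255]
orientation: [-0.001, 0.997, -0.082, 0.0]
force: [-0.3, -1.5, 0.5]
width: 0.0856
grip_force: 0.0
```

Run:
```python
from h import *
w=cap('wrist','w2.png');a=cap('scene','s2.png');np.set_printoptions(precision=4,suppress=True)
s=sensors.sense();print(s['eef_pos'],s['orientation'],s['joints'])
for p in [(.4989,.2305,.144),(.5075,.2734,.145),(.4963,.2094,.090),(.5102,.2907,.092)]: print(proj(w,p))
i=cv2.imread('pics/s2.png')[190:270,238:345];j=cv2.imread('pics/w2.png')
cv2.imwrite('pics/m2.png',np.hstack([cv2.resize(i,(320,240)),cv2.resize(j,(480,360))[:240]]) if 0 else np.hstack([cv2.copyMakeBorder(cv2.resize(i,(300,225)),0,225,0,0,cv2.BORDER_CONSTANT),cv2.resize(j[:,:],(500,375))[:450] if 0 else cv2.copyMakeBorder(cv2.resize(j,(500,375)),0,75,0,0,cv2.BORDER_CONSTANT)]))
```

```text
[0.5022 0.2482 0.2548] [ 0.0005  0.9966 -0.0828 -0.0002] [ 0.384   0.2694  1.5003 -0.0007  1.3726  2.1208]
[346.8496 235.9639]
[284.7746 234.3332]
[367.3059 216.4689]
[269.209  216.5062]
```

View pics/m2.png

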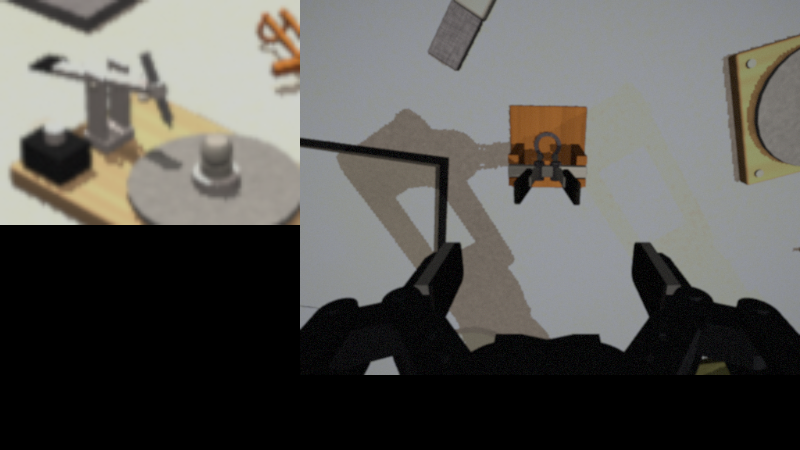

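Lever is fully down with the pen lifted (left inset). In the wrist view the handles sit at about (285,239) and (347,239), symmetric about the tool's centre line, with the ring at (316,186).

Run:
```python
from h import *
w=cap('wrist');np.set_printoptions(precision=4,suppress=True)
s=sensors.sense();e=s['eef_pos'];print(e,proj(w,e),proj(w,e-[0,0,.108]))
i=w['image'].astype(int);m=(i.max(2)<45).astype(np.uint8);m[:,:250]=0;m[:,380:]=0;m[:200]=0;m[285:]=0
n,l,st,c=cv2.connectedComponentsWithStats(m)
for k in range(1,n):
    if st[k,4]>60: print(st[k],c[k],onz(w,*c[k],.147))
print('ring',onz(w,316,185.6,.017))
```

```text
[0.5022 0.2472 0.2549] [316.4631 311.6682] [316.3822 237.0445]
[274 200   9  12  78] [278.2179 205.9231] [0.5284 0.2691 0.147 ]
[291 201  16  32 207] [299.4589 216.6184] [0.5187 0.2562 0.147 ]
[342 200   6  13  62] [344.0968 205.871 ] [0.521  0.2249 0.147 ]
[315 203  15  30 183] [321.3497 218.0546] [0.5152 0.2415 0.147 ]
[267 217  27  44 651] [277.6897 237.9401] [0.5061 0.2739 0.147 ]
[328 218  24  44 590] [341.061  239.1441] [0.4979 0.2304 0.147 ]
ring [0.5171 0.245  0.017 ]
```

Emit:
move_arm(steps=[0, 5, -20, 0, 0, 0, 0, 0, -20, 0, 0, 0, 0, 0, -20, 0, 0, 0, 0, 0, -20, 0, 0, 0, 0, 0, -20, 0, 0, 0, 0, 0, -15, 0, 0, 0, 0, 0, -8, 0, 0, 0, 0, 0, -4, 0, 0, 0, 0, 0, 0, 0, 0, 0, 0, 0, 0, 0, 0, 0], claw=1)

```text
time: 6.1
eef_pos: [0.5032, 0.2523, 0.129]
orientation: [-0.0, 0.996, -0.084, 0.001]
force: [1.1, 0.1, 1.2]
width: 0.0853
grip_force: 0.0
```

Run:
```python
from h import *
w=cap('wrist','w3.png');a=cap('scene','s3.png');b=cap('side','d3.png')
print(sensors.sense()['eef_pos'])
A=cv2.imread('pics/s3.png')[250:350,370:470];B=cv2.imread('pics/d3.png')[290:390,260:360]
r=lambda i:cv2.resize(i,(300,300),interpolation=cv2.INTER_CUBIC)
cv2.imwrite('pics/m3.png',np.hstack([np.vstack([r(A),r(B)]),cv2.copyMakeBorder(cv2.resize(cv2.imread('pics/w3.png'),(500,375)),0,225,0,0,cv2.BORDER_CONSTANT)]))
```

```text
[0.50307344 0.2526713  0.12911352]
```

View pics/m3.png

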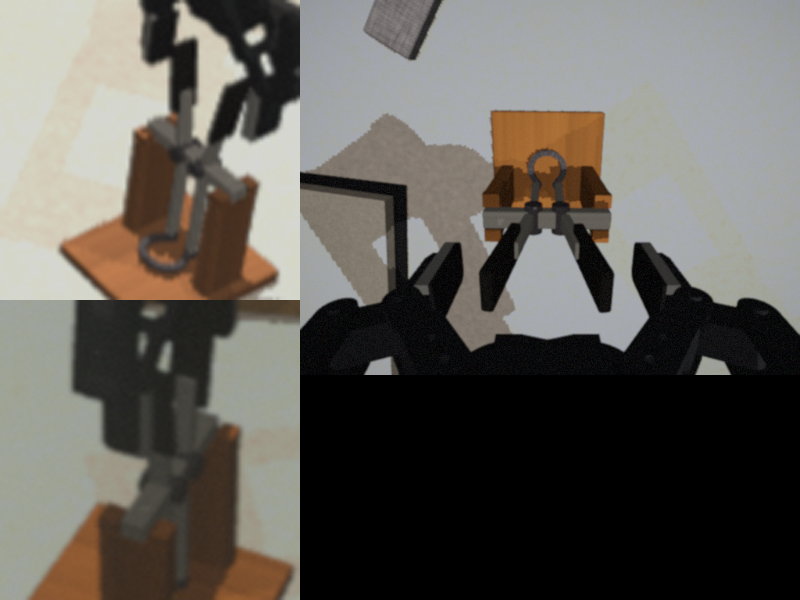

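The handles (crop (505,265), (590,265)) lie centred between the open pads. Closing.

Emit:
move_arm(steps=[0, 0, 0, 0, 0, 0, 0, 0, 0, 0, 0, 0, 0, 0, 0, 0, 0, 0, 0, 0, 0, 0, 0, 0, 0, 0, 0, 0, 0, 0, 0, 0, 0, 0, 0, 0, 0, 0, 0, 0, 0, 0, 0, 0, 0, 0, 0, 0], claw=0, newtons=45)

```text
time: 7.05
eef_pos: [0.5035, 0.2528, 0.1299]
orientation: [-0.001, 0.996, -0.084, 0.001]
force: [-0.2, -0.8, 8.8]
width: 0.0294
grip_force: 45.0
```

Emit:
move_arm(steps=[0, 0, 5, 0, 0, 0, 0, 0, 10, 0, 0, 0, 0, 0, 15, 0, 0, 0, 0, 0, 20, 0, 0, 0, 0, 0, 20, 0, 0, 0, 0, 0, 20, 0, 0, 0, 0, 0, 20, 0, 0, 0, 0, 0, 10, 0, 0, 0, 0, 0, 0, 0, 0, 0, 0, 0, 0, 0, 0, 0])

```text
time: 8.05
eef_pos: [0.502, 0.2523, 0.2477]
orientation: [0.0, 0.996, -0.084, -0.001]
force: [0.8, 0.4, -3.1]
width: 0.029
grip_force: 44.7
```

Run:
```python
from h import *
w=cap('wrist','w4.png');a=cap('scene','s4.png');b=cap('side','d4.png')
s=sensors.sense();print(s['eef_pos'],s['width'],s['force'])
e=s['eef_pos'];print(proj(w,e+[.0045,0,-.111]),proj(w,e+[.0045,0,-.111]),proj(a,e+[.0045,0,-.111]),proj(b,e+[.0045,0,-.111]))
x,y=map(int,proj(a,e+[0,0,-.06]));A=cv2.imread('pics/s4.png')[y-50:y+50,x-50:x+50]
x2,y2=map(int,proj(b,e+[0,0,-.06]));B=cv2.imread('pics/d4.png')[y2-50:y2+50,x2-50:x2+50];print(x,y,x2,y2)
r=lambda i:cv2.resize(i,(300,300),interpolation=cv2.INTER_CUBIC)
cv2.imwrite('pics/m4.png',np.hstack([np.vstack([r(A),r(B)]),cv2.copyMakeBorder(cv2.resize(cv2.imread('pics/w4.png'),(500,375)),0,225,0,0,cv2.BORDER_CONSTANT)]))
```

```text
[0.50169348 0.25215488 0.24694124] 0.02909835229912779 [ 0.48989852  0.28632938 -2.4627861 ]
[314.22307858 229.99705317] [314.22307858 229.99705317] [437.31079548 284.01668603] [315.34486787 322.69733328]
442 261 318 292
```

View pics/m4.png

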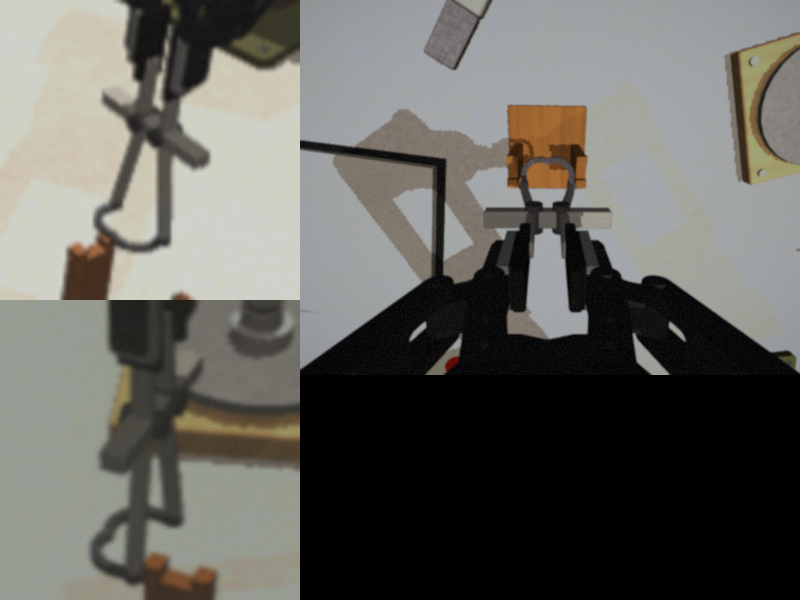

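Pliers are lifted clear, the ring is spread, and the pliers hang upright. Wrist view shows the ring's back edge at (316,201) and sides at (284,220) and (351,220). Next I measure the bar and ring relative to the tool.

Run:
```python
from h import *
np.set_printoptions(precision=4,suppress=True)
w=cap('wrist');a=cap('scene');b=cap('side');e=sensors.sense()['eef_pos'];print(e)
for n,p,q in [('bar-',(427,242),(334.7,263.7)),('bar+',(461,264.3),(303,296)),('lug-',(429.7,279.3),(328,314.7)),('lug+',(447,291),(312.3,333.7))]:
    x,r=tri((a,*p),(b,*q));print(n,x-e,r[0])
for n,u,v in [('back',316,201),('L',284,220),('R',351,220)]: print(n,onz(w,u,v,e[2]-.111)-e)
g=cv2.cvtColor(w['image'],cv2.COLOR_RGB2GRAY)
print(g[190:262:1,316].tolist());print(g[222,270:365].tolist())
```

```text
[0.5021 0.2523 0.2474]
bar- [-0.0105 -0.0469 -0.0443] 0.000461892195816298
bar+ [ 0.0088  0.0439 -0.0367] 0.0009598101045119915
lug- [-0.0064 -0.0264 -0.1184] 0.002019874889512074
lug+ [ 0.0031  0.0218 -0.114 ] 0.0013918038167913943
back [ 0.0241 -0.0051 -0.111 ]
L [ 0.0146  0.0191 -0.111 ]
R [ 0.0067 -0.0269 -0.111 ]
[109, 104, 107, 103, 103, 108, 106, 106, 103, 104, 107, 90, 75, 75, 83, 87, 95, 96, 92, 91, 97, 107, 112, 113, 117, 111, 109, 112, 112, 115, 112, 111, 113, 116, 113, 117, 113, 115, 113, 109, 113, 112, 115, 113, 113, 112, 113, 115, 111, 108, 125, 154, 164, 169, 169, 166, 167, 167, 167, 168, 168, 169, 167, 167, 168, 169, 168, 167, 170, 167, 167, 166]
[70, 70, 74, 74, 73, 72, 76, 66, 52, 22, 26, 36, 53, 68, 75, 79, 76, 72, 74, 91, 105, 111, 114, 119, 115, 117, 119, 116, 118, 117, 117, 118, 121, 118, 118, 117, 116, 118, 113, 114, 114, 114, 115, 115, 114, 112, 113, 117, 115, 117, 117, 116, 118, 121, 120, 120, 117, 118, 120, 119, 122, 118, 115, 113, 110, 110, 106, 110, 113, 110, 111, 111, 107, 105, 92, 82, 80, 76, 73, 75, 65, 55, 65, 91, 95, 104, 105, 104, 106, 105, 106, 105, 108, 108, 115]
```

Emit:
move_arm(steps=[0, -15, 0, 0, 0, 0, 1, -30, 0, 0, 0, 0, 2, -45, 0, 0, 0, 0, 2, -48, 0, 0, 0, 0, 2, -48, 0, 0, 0, 0, 2, -48, 0, 0, 0, 0, 2, -45, 0, 0, 0, 0, 0, -35, 0, 0, 0, 0, 0, -19, 0, 0, 0, 0, 0, 0, 0, 0, 0, 0])

```text
time: 9.35
eef_pos: [0.513, -0.0841, 0.2482]
orientation: [0.001, 0.996, -0.086, -0.0]
force: [0.3, 0.6, -1.6]
width: 0.0292
grip_force: 45.0
```

```bash
cat > look.py <<'E'
from h import *
import sys
k=sys.argv[1];np.set_printoptions(precision=4,suppress=True)
e=sensors.sense()['eef_pos']
D={n:cap(n,n+k+'.png') for n in('wrist','scene','side')}
print(e,sensors.sense()['eef_pos'],sensors.sense()['width'])
rc=e+[.0037,-.0021,-.114]
o=[]
for n,q in (('wrist',50),('scene',40),('side',40)):
    c=proj(D[n],(rc+[.517,-.083,.07])/2);x,y=int(c[0])-q,int(c[1])-q
    print(n,'crop org',x,y,'scale',400/(2*q),'pred ring',proj(D[n],rc),'axtop',proj(D[n],[.517,-.083,.077]))
    o.append(cv2.resize(cv2.imread(f'pics/{n}{k}.png')[y:y+2*q,x:x+2*q],(400,400),interpolation=cv2.INTER_CUBIC)[:300 if n!='wrist' else 400])
z=np.zeros((600,800,3),np.uint8);z[:400,:400]=o[0];z[:300,400:]=o[1];z[300:,400:]=o[2]
cv2.imwrite(f'pics/m{k}.png',z)
E
python3 look.py 5
```

```text
[ 0.513  -0.0841  0.2482] [ 0.513  -0.0804  0.2482] 0.029286835292418396
wrist crop org 264 168 scale 4.0 pred ring [316.9291 229.4559] axtop [313.0003 211.5893]
scene crop org 274 188 scale 5.0 pred ring [314.1988 216.7076] axtop [314.9025 238.3703]
side crop org 315 182 scale 5.0 pred ring [356.6759 206.5863] axtop [355.0816 234.48  ]
```

View pics/m5.png

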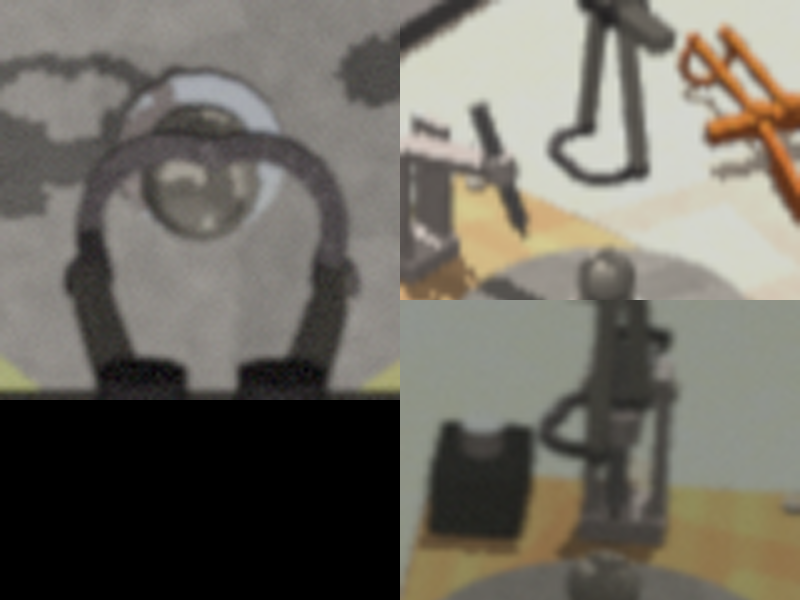

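Wrist view shows the ring opening's centre at ≈(317,231.5) and the axle top at ≈(314.3,212). The ring is spread and level.

Run:
```python
from h import *
np.set_printoptions(precision=4,suppress=True)
w=cap('wrist');e=sensors.sense()['eef_pos'];print(e)
print('ring',onz(w,317,231.5,e[2]-.114),'ax',onz(w,314.3,212.3,.073))
for p in((.5167,-.0835,.077),(.5167,-.0835,.071)):print(proj(w,p))
g=w['image'][:,:,:].astype(int).sum(2)//3
print(g[232,270:365].tolist());print(g[216,290:345].tolist());print(g[190:245,314].tolist())
```

```text
[ 0.5131 -0.0799  0.2482]
ring [ 0.5152 -0.082   0.1342] ax [ 0.5152 -0.0797  0.073 ]
[318.3687 210.9665]
[318.3421 209.4104]
[139, 134, 136, 132, 137, 140, 136, 138, 138, 139, 136, 125, 100, 67, 47, 44, 31, 42, 45, 41, 52, 89, 121, 134, 141, 139, 141, 138, 136, 135, 133, 133, 135, 132, 131, 132, 135, 129, 140, 139, 138, 140, 137, 136, 136, 136, 138, 140, 137, 137, 138, 139, 137, 135, 136, 129, 127, 122, 125, 126, 126, 129, 129, 131, 129, 132, 126, 127, 126, 123, 122, 107, 82, 62, 71, 79, 81, 78, 77, 75, 83, 109, 129, 142, 142, 144, 140, 143, 140, 141, 138, 141, 142, 142, 140]
[79, 93, 114, 131, 139, 144, 145, 140, 130, 104, 105, 122, 126, 113, 87, 62, 61, 69, 79, 93, 95, 98, 99, 101, 95, 90, 97, 94, 95, 96, 94, 98, 115, 134, 140, 137, 150, 151, 141, 127, 115, 108, 125, 149, 164, 167, 159, 145, 137, 129, 126, 108, 94, 78, 71]
[172, 164, 145, 100, 70, 69, 73, 70, 71, 66, 65, 60, 63, 65, 76, 75, 78, 77, 91, 107, 127, 124, 104, 96, 98, 98, 95, 102, 106, 106, 111, 119, 123, 121, 102, 92, 104, 125, 136, 137, 137, 138, 136, 138, 141, 142, 140, 140, 140, 141, 140, 140, 140, 141, 141]
```

Emit:
move_arm(steps=[1, -2, -10, 0, 0, 0, 0, 0, -15, 0, 0, 0, 0, 0, -10, 0, 0, 0, 0, 0, -5, 0, 0, 0, 0, 0, 0, 0, 0, 0, 0, 0, 0, 0, 0, 0, 0, 0, 0, 0, 0, 0])

```text
time: 10.25
eef_pos: [0.5151, -0.0826, 0.2089]
orientation: [0.0, 0.996, -0.084, 0.001]
force: [0.7, 1.1, -2.3]
width: 0.0293
grip_force: 45.0
```

```bash
python3 look.py 6
```

```text
[ 0.5151 -0.0826  0.2089] [ 0.5149 -0.0826  0.2088] 0.02938487815237763
wrist crop org 266 176 scale 4.0 pred ring [317.171  229.6553] axtop [315.3792 225.8261]
scene crop org 274 196 scale 5.0 pred ring [313.897  231.8989] axtop [314.9025 238.3703]
side crop org 314 191 scale 5.0 pred ring [354.6514 225.6158] axtop [355.0816 234.48  ]
```

View pics/m6.png

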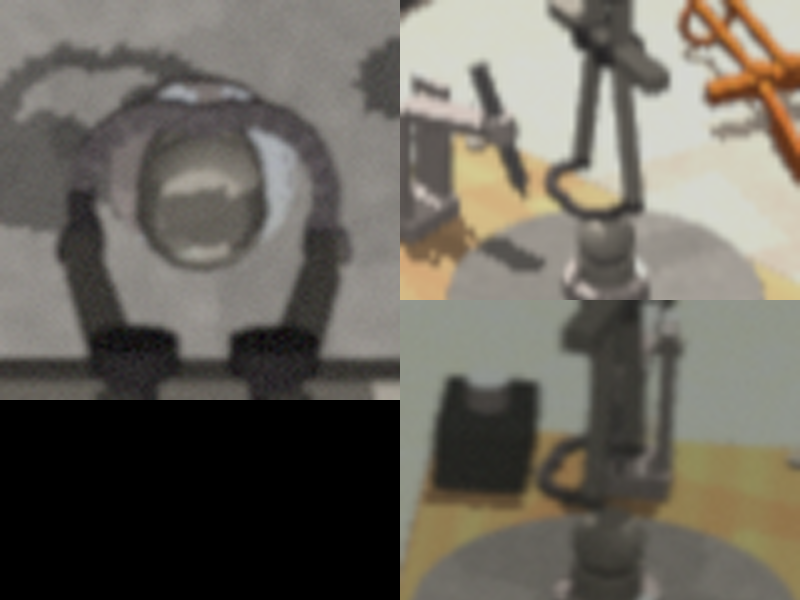

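Wrist view: the ring opening is centred at crop (206,222), and the axle, projected to ring height, is at about (201,232). I correct by −1.7 mm in x and +1 mm in y, then lower onto the taper.

Emit:
move_arm(steps=[-1.7, 1, 0, 0, 0, 0, 0, 0, -5, 0, 0, 0, 0, 0, -5, 0, 0, 0, 0, 0, -5, 0, 0, 0, 0, 0, -5, 0, 0, 0, 0, 0, 0, 0, 0, 0, 0, 0, 0, 0, 0, 0])

```text
time: 11.1
eef_pos: [0.5127, -0.0815, 0.188]
orientation: [-0.0, 0.996, -0.084, -0.0]
force: [0.9, 1.2, -2.6]
width: 0.0292
grip_force: 45.0
```

```bash
python3 look.py 7
```

```text
[ 0.5127 -0.0815  0.188 ] [ 0.5131 -0.0816  0.1885] 0.029096983169148487
wrist crop org 266 178 scale 4.0 pred ring [317.1981 229.3692] axtop [316.227  229.9081]
scene crop org 274 200 scale 5.0 pred ring [314.8992 239.2404] axtop [314.9025 238.3703]
side crop org 315 196 scale 5.0 pred ring [355.3863 235.7312] axtop [355.0816 234.48  ]
```

View pics/m7.png

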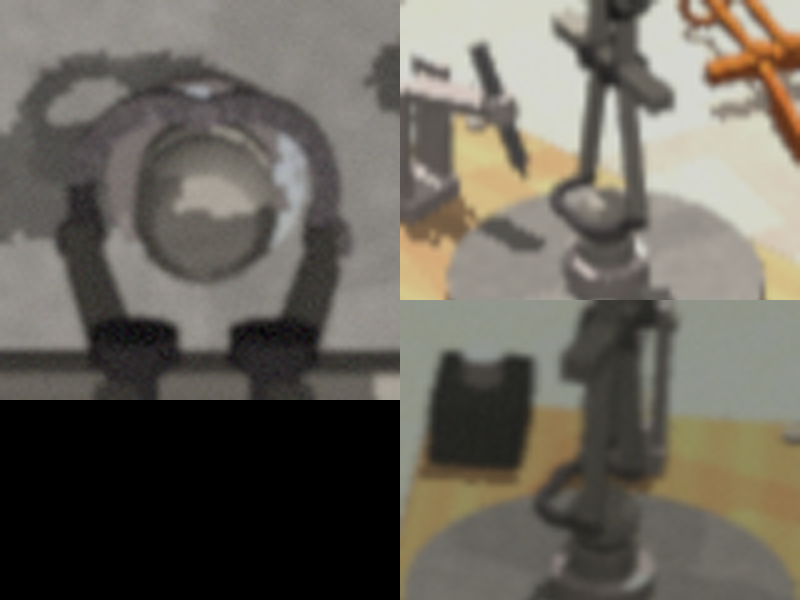

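Wrist view: ring inner centre at (207,222) and axle at (206,215), so the ring is around the tapered top with clearance all round and no contact force. I've used all 10 picture views, so height is checked numerically: I compare the bar's size in the wrist image before the grip (bar known at z=0.092) with after.

Emit:
move_arm(steps=[0.5, 0, -4, 0, 0, 0, 0, 0, -4, 0, 0, 0, 0, 0, -3, 0, 0, 0, 0, 0, -3, 0, 0, 0, 0, 0, 0, 0, 0, 0, 0, 0, 0, 0, 0, 0])

```text
time: 11.85
eef_pos: [0.5133, -0.0815, 0.1742]
orientation: [-0.0, 0.996, -0.084, -0.0]
force: [0.3, 0.5, -1.5]
width: 0.0296
grip_force: 45.0
```

Run:
```python
from h import *
cap('wrist','w8.png');cap('scene','s8.png');cap('side','d8.png');s=sensors.sense();print(s['eef_pos'],s['force'],s['width'])
for k in('w3','w4','w8'):
    g=cv2.imread(f'pics/{k}.png').astype(int)
    print(k)
    for c in(250,375): print(' col',c,g[258:300,c].sum(1).__floordiv__(3).tolist())
    for r in(275,282): print(' row',r,(g[r,222:252].sum(1)//3).tolist(),(g[r,380:412].sum(1)//3).tolist())
```

```text
[ 0.51348518 -0.08154666  0.174448  ] [-0.40527018  0.84128815 -2.46256458] 0.029145112344770407
w3
 col 250 [54, 55, 62, 59, 59, 64, 55, 56, 48, 53, 52, 54, 65, 78, 92, 96, 96, 96, 92, 93, 91, 90, 94, 93, 93, 92, 93, 90, 91, 94, 90, 95, 88, 82, 59, 49, 50, 58, 63, 64, 61, 66]
 col 375 [28, 27, 30, 22, 29, 26, 39, 47, 47, 52, 52, 54, 51, 59, 74, 87, 95, 97, 95, 94, 92, 95, 91, 92, 93, 95, 94, 93, 91, 93, 92, 93, 94, 93, 87, 65, 43, 41, 48, 47, 47, 55]
 row 275 [137, 138, 139, 140, 148, 162, 170, 173, 173, 171, 158, 131, 101, 93, 93, 95, 94, 96, 93, 97, 94, 96, 98, 95, 95, 96, 98, 94, 96, 95] [94, 96, 96, 98, 95, 95, 92, 94, 91, 97, 95, 95, 96, 97, 95, 93, 95, 102, 130, 162, 171, 169, 170, 170, 172, 170, 170, 172, 171, 172, 172, 168]
 row 282 [174, 172, 171, 173, 171, 172, 173, 174, 175, 172, 172, 156, 122, 95, 93, 93, 91, 90, 94, 94, 93, 93, 93, 93, 92, 93, 91, 91, 93, 93] [92, 95, 92, 92, 93, 92, 96, 90, 94, 95, 95, 95, 98, 92, 94, 93, 92, 111, 140, 163, 171, 171, 171, 170, 173, 172, 170, 171, 171, 172, 173, 173]
w4
 col 250 [168, 169, 168, 167, 170, 167, 154, 118, 67, 48, 49, 52, 6
[... 1284 characters left out ...]
162, 159, 162, 160, 160, 158, 158, 156, 150, 151, 153, 154, 156, 156, 154, 160]
 row 275 [177, 178, 178, 176, 176, 175, 177, 175, 175, 168, 158, 144, 135, 112, 100, 100, 95, 102, 98, 103, 100, 100, 99, 96, 104, 99, 100, 102, 98, 99] [163, 163, 161, 161, 162, 163, 162, 163, 163, 161, 163, 165, 162, 163, 162, 164, 163, 158, 151, 143, 148, 151, 156, 151, 152, 155, 153, 152, 152, 155, 152, 154]
 row 282 [175, 175, 174, 175, 176, 176, 178, 179, 177, 175, 175, 173, 161, 127, 100, 96, 95, 97, 93, 95, 97, 97, 99, 99, 93, 97, 97, 95, 91, 100] [161, 162, 159, 161, 160, 160, 161, 162, 161, 159, 161, 162, 161, 163, 161, 162, 160, 158, 154, 154, 152, 155, 155, 154, 155, 154, 155, 158, 153, 157, 153, 155]
```

Bar length shrank by only ~1 px, so the ring sits ≈113 mm below the TCP, which puts it at ≈61 mm now. I lower 1 mm, check the force and hand in.

Emit:
move_arm(steps=[0, 0, -1, 0, 0, 0, 0, 0, 0, 0, 0, 0, 0, 0, 0, 0, 0, 0, 0, 0, 0, 0, 0, 0, 0, 0, 0, 0, 0, 0])

```text
time: 12.5
eef_pos: [0.5134, -0.0815, 0.1733]
orientation: [-0.0, 0.996, -0.084, 0.0]
force: [-0.4, -0.1, -2.4]
width: 0.0292
grip_force: 45.0
```

Run:
```python
from h import *
np.set_printoptions(precision=4,suppress=True)
w=cap('wrist');s=sensors.sense();print(s['eef_pos'],s['force'],s['ft_torque'],s['width'])
g=w['image'].astype(int).sum(2)//3
print('axle pred',proj(w,(.5167,-.0835,.077)),proj(w,(.5167,-.0835,.06)))
for r in(228,234,240):print(r,g[r,275:358].tolist())
print(g[185:262,317].tolist())
```

```text
[ 0.5133 -0.0815  0.1733] [-0.3531  0.6506 -1.9878] [-0.0552  0.0384 -0.0289] 0.029337687354939225
axle pred [317.1383 237.244 ] [317.1074 230.2358]
228 [82, 78, 79, 77, 79, 80, 76, 70, 48, 43, 41, 49, 43, 48, 49, 65, 96, 111, 116, 120, 117, 116, 116, 109, 96, 73, 63, 64, 72, 73, 70, 75, 77, 84, 88, 97, 106, 112, 114, 105, 106, 112, 124, 137, 144, 141, 138, 131, 127, 126, 126, 125, 121, 122, 119, 119, 110, 109, 103, 103, 112, 113, 117, 115, 113, 115, 112, 107, 93, 84, 84, 84, 81, 78, 82, 96, 124, 138, 138, 138, 135, 135, 137]
234 [95, 93, 93, 94, 89, 74, 55, 50, 50, 56, 48, 50, 50, 52, 51, 49, 63, 92, 109, 115, 113, 114, 111, 98, 78, 67, 66, 75, 74, 76, 81, 88, 93, 96, 101, 98, 98, 99, 95, 97, 100, 96, 115, 135, 154, 161, 163, 164, 161, 162, 160, 154, 151, 147, 141, 129, 126, 121, 114, 98, 93, 99, 109, 115, 113, 111, 92, 70, 59, 58, 56, 60, 60, 58, 58, 66, 74, 91, 113, 132, 133, 134, 136]
240 [103, 102, 99, 94, 80, 65, 53, 55, 57, 54, 61, 57, 55, 54, 54, 55, 58, 76, 96, 108, 123, 129, 121, 99, 70, 68, 67, 79, 77, 85, 94, 97, 100, 100, 99, 98, 98, 98, 101, 100, 100, 99, 98, 100, 103, 99, 98, 100, 100, 100, 101, 98, 97, 99, 92, 87, 77, 72, 65, 65, 77, 122, 159, 171, 168, 149, 121, 83, 53, 52, 54, 53, 54, 58, 66, 72, 86, 85, 99, 121, 135, 132, 132]
[137, 134, 136, 136, 138, 138, 140, 136, 132, 126, 113, 94, 84, 82, 77, 70, 56, 52, 69, 83, 92, 90, 88, 90, 105, 120, 118, 85, 65, 71, 93, 98, 81, 70, 82, 89, 100, 104, 104, 112, 115, 121, 121, 124, 129, 130, 126, 127, 125, 115, 107, 102, 100, 99, 101, 98, 100, 98, 101, 98, 98, 97, 96, 100, 99, 97, 94, 96, 88, 76, 76, 92, 116, 130, 130, 134, 135]
```

Gaps are even on both sides (7 and 6 px), there is a gap at the back, and the wrist carries only the pliers' weight.

```bash
python3 -c "
from h import *
print(finish_job())"
```

```text
the job is handed in; nothing more can be done
None
```

The job is handed in: the pen lever is fully down, and the upright pliers hold the spread ring clear around the axle at about groove height (ring height estimated at 60 mm, ±1 mm); nothing reported yet on how it was judged.

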